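# Index the bench turntable to its next hole

### The arm

A 6-joint arm with a two-finger parallel gripper is mounted at the origin on the work surface. World frame = base frame: x ahead of the robot, y to its left, z up, the work surface at z = 0. Lengths are in m, angles in rad, forces in N, time in s.
With the tool pointing down it reaches from about 0.35 to 0.775 m from the base axis. Payload 5.5 kg.
Tool frame: the origin (TCP) lies at the very end of the fingers, on their centre line; the grasp point (between the pads) lies 19 mm behind it; z points along the fingers, y is the line along which they close (so a half turn about z gives the same grasp; the last joint's range is limited). The gripper opens to 85 mm and grips with 20 to 120 N. Pads are 22 mm wide; open, the fingers measure 114 mm over their backs; the gripper's body (76 mm by 85 mm) begins 54 mm behind the grasp point. The pads swing forward as they close: fully open they stand 13 mm farther back than shut.
Start: joints at [-1.321, 0.313, 0.046, 1.304, 0, 1.431], TCP at [0.219, -0.532, 0.231] pointing down, gripper open.
Joint ranges: [-2.76, 2.76], [-0.86, 1.69], [-1.03, 1.26], [-2.2, 2.34], [-1.47, 1.5], [-3.14, 3.14]. Speed limits (rad/s): [2.57, 2.57, 3.14, 3.14, 3.14, 3.14].

### API

Orientations are given as a unit quaternion [w, x, y, z].
In Python, from workcell import env gives the robot as it stands. The module is installed in compiled form; this text tells all that it offers.
- The arm moves only by the tool jog_arm, never from a script. Its argument "rows" is a list of rows, each a list of 6 numbers: the shift along the world's x, y, z in units of 40 mm (1.0 is 40 mm), then the turn, a rotation vector about the world's x, y, z in units of 6 degrees (1.0 is 6 degrees). In form: [[x, y, z, wx, wy, wz], ...]. A call has 1 to 12 rows; each row is the pose to reach, as a shift and turn from the pose commanded when the call began; what a row does not reach only later rows make up. A row lasts 1/12 s, in which the tool goes at most 41.7 mm and 7.16 degrees, less where a joint would pass 70% of its speed; a pose out of reach is approached as far as the arm can. A call with a gripper value outside its range is refused whole. "jaw" is the gripper command: -1 is fully open, 1 is shut, values between are in proportion, set as the call begins (left out, the last holds). The fingers move at their own pace and stop on an object; "force" is the grip in N (left out, the last holds). Time passes only in rows, so rows that repeat a pose let the fingers close. It gives the time, the measured TCP pose, the force, the opening and the grip force at its end, in the units of the state.
- env.get_state(): the state, without advancing time (a new reading comes with each control period).
- env.read_camera(name): name is "side" or "top" or "wrist"; returns a dict with "pixels" (400x640x3 uint8, red, green, blue), "mtx" (3x3 intrinsics, pixels), "cam_to_world" (4x4, takes a point from camera to world coordinates). Camera axes: x right, y up, looking along -z (the intrinsics and any distortion apply to the point x, -y, -z); pixel columns grow to the right and rows downward; lengths in m; the calibration is good to about 2 mm. A picture is of the moment at which its call begins. There is no depth.
- env.hand_in(): hands the job in; it is judged then, once.
The state is a dict: "clock": time; "joint_pos": joint angles; "qvel": joint speeds; "tau": joint torques, N m; "tcp_pos": TCP position; "orientation": TCP orientation; "wrist_force": force on the tool from outside, world axes, zero at the start; "ft_torque": the same for the moment, N m; "finger_gap": finger opening in m; "grip_force": force on a finger pad.
Only numpy, scipy, OpenCV 4.12 (cv2) and the standard library are available. Lean on these libraries where they do the work, as an engineer would, in place of code of your own. Each camera call takes 0.05 s, during which the arm holds its last target. There are 200 camera calls.

### The job

Index the turntable one hole anticlockwise, seen from above, so that the next screws of the valve bonnet come round: with the fingertips press the black plunger knob on the table's arm fully in, swing the arm round with it to the very next hole without running past, and let the knob spring back out so that the table is locked there. Do not turn it the other way, and do not lift or shift the loose bonnet on the table; leave the socket, the spanner and the valve where they are.

Things in the scene. Friction and masses are not known exactly. Their poses are not given: they have to be found in the camera images.
- pivot (a point): Point on the turntable's upright turning axis, level with the top of its round aluminium faceplate (172 mm diameter, 78 mm above the bench); fixed. The base is bolted down. Below the faceplate lies the fixed steel index disc (228 mm diameter, top 60 mm above the bench), whose eight 13 mm holes, 45 degrees apart at 100 mm radius, show outside the faceplate.
- knob_top (a point): Centre of the top of the plunger's black mushroom knob (head 40 mm diameter, 10 mm thick, flat crown 30 mm across), moving with it. It is upright at the end of the table's radial arm, 134 mm from the turning axis, top 111 mm above the bench when out; below it a 12 mm stem and a 40 mm round housing, top at 88 mm. It is pressed straight down and goes round with the table.
- plunger (a joint): Press-in of the knob, m: 0 fully out (pin in a hole: locked), 0.012 at its stop; the spring pushes back about 5 N out, 9 N at the stop. Beyond 0.0095 the pin, which works from below the disc, is out of the hole and the table turns freely. Let go between holes it stays at about 0.0095, riding under the disc; within about 3 mm of a hole's centre it springs out to 0 and locks.
- turntable (a joint): Angle of the table, rad, growing anticlockwise seen from above; about 0 at the start (locked in its hole, up to 0.02 of play either way). The next hole is at 0.785 (45 degrees). Unlocked, it turns with about 0.15 N m (1.2 N at the knob) and stays where it is left.
- bonnet_centre (a point): Centre, half-way up, of the loose grey plastic valve bonnet with eight steel screws lying on the faceplate: flange 126 mm diameter, 16 mm thick, hub 50 mm diameter, 38 mm high in all, 0.3 to 0.6 kg. It lies in the middle between three short dowels and goes round with the table. To be left lying there.
- seat (a point): Centre of the faceplate's top, on the turning axis, where the bonnet lies; turns with the table.
- socket_centre (a point): Centre of a steel wrench socket standing on the bench near the turntable, 34 mm diameter, 40 mm high. Leave it alone.
- spanner_grip (a point): Middle of the handle of a steel spanner, 170 mm long, lying on the bench near the turntable. Leave it alone.
- valve_centre (a point): Centre of a grey plastic pipe valve with a red lever, standing on the bench near the turntable, 62 mm diameter, 96 mm high. Leave it alone.
There are look-alikes about, which are no part of the job. What is shaped like the part that bears bonnet_centre but orange or turquoise is not meant.

How it is judged:
On the way, in this order (a step that is already met when the one before it is completed fails the run):
1. the plunger is pressed in, out of its hole, with the table still at that hole (value of joint plunger above 0.009 m and value of joint turntable below 0.06 rad), for 0.05 s.
2. the plunger has sprung out into the next hole (value of joint plunger below 0.002 m and value of joint turntable between 0.7454 and 0.8254 rad), for 0.2 s.
At the end, for the whole second after the job is handed in: The turntable stands locked and at rest 45 degrees anticlockwise (within 2.3 degrees) of where it began, its plunger out to within 2 mm; the bonnet lies flat on the faceplate within 12 mm of the centre; the socket, spanner and valve are within 30 mm of where they stood (all of step 2 and velocity of joint turntable between -0.02 and 0.02 rad/s and horizontal distance between bonnet_centre and seat below 0.012 m and z of bonnet_centre in the frame of seat below 0.024 m and angle between bonnet_centre's own z axis and vertical below 0.06 rad and distance of each of socket_centre, spanner_grip, valve_centre from where it was at the start of the episode below 0.03 m); the robot touches nothing.
It fails at once if the table is turned the wrong way, by more than 0.15 rad (value of joint turntable below -0.15 rad).
It fails at once if the table runs past the next hole by more than 0.2 rad (value of joint turntable above 0.9854 rad).
It fails at once if the bonnet is lifted more than 8 mm off the table or shifted more than 15 mm on it (z of bonnet_centre in the frame of seat above 0.027 m or horizontal distance between bonnet_centre and seat above 0.015 m).
It fails at once if the socket, spanner or valve is moved more than 30 mm (not (distance of socket_centre from where it was at the start of the episode below 0.03 m) or not (distance of spanner_grip from where it was at the start of the episode below 0.03 m) or not (distance of valve_centre from where it was at the start of the episode below 0.03 m)).
It also fails if it takes over 32 s, if anything falls off the work surface, if the arm or the gripper's body presses on something with over 40 N, if the wrist force passes 120 N, or if a joint passes its speed limit or range.

## Working session

There is one attempt and no reset: what is moved stays moved. The work goes in short steps, Python scripts to look and compute and a tool call to move; the robot and the scene stay as the last step left them, time stands still between calls to the robot, and variables do not carry over. Pictures are saved under pics/ and viewed, at most 10 in all, crops included, and the job is handed in when it is done.

Besides the shell and the picture viewer there is one more tool, called by a JSON object that holds its "name" and its "arguments". jog_arm: Moves the arm, as the interface text tells. Its arguments: {"type":"object","properties":{"rows":{"type":"array","items":{"type":"array","items":{"type":"number"}}},"jaw":{"type":"number"},"force":{"type":"number"}},"required":["rows"]}

```bash
mkdir -p pics; cat > h.py <<'E'
import numpy as np, cv2
from workcell import env
def snap(n,f):
    r=env.read_camera(n); cv2.imwrite(f'pics/{f}.png',r['pixels'][:,:,::-1]); np.savez(f'pics/{f}.npz',**r); return r
def ray(r,u,v):
    K=r['mtx'];T=r['cam_to_world'];d=np.linalg.solve(K,[u,v,1.]);d=T[:3,:3]@[d[0],-d[1],-d[2]];return T[:3,3],d
def onz(r,u,v,z):
    o,d=ray(r,u,v);return o+d*(z-o[2])/d[2]
def proj(r,p):
    T=r['cam_to_world'];c=T[:3,:3].T@(np.array(p)-T[:3,3]);q=r['mtx']@[c[0],-c[1],-c[2]];return q[:2]/q[2]
def cross(r1,p1,r2,p2):
    o1,d1=ray(r1,*p1);o2,d2=ray(r2,*p2);d1/=np.linalg.norm(d1);d2/=np.linalg.norm(d2)
    s=np.linalg.lstsq(np.c_[d1,-d2],o2-o1,rcond=None)[0];a=o1+s[0]*d1;b=o2+s[1]*d2;return (a+b)/2,np.linalg.norm(a-b)
E
python3 - <<'E'
from h import *
a=snap('top','t0');b=snap('side','s0');s=env.get_state();print(a.keys(),s)
cv2.imwrite('pics/both.png',cv2.resize(np.vstack([a['pixels'],b['pixels']])[:,:,::-1],(480,600)) )
E
```

```text
dict_keys(['pixels', 'mtx', 'cam_to_world']) {'clock': 0.1, 'joint_pos': array([-1.32062257e+00,  3.13899316e-01,  4.51398341e-02,  1.30359084e+00,
        1.18013348e-05,  1.43124589e+00]), 'qvel': array([-0.0004386 , -0.00087495,  0.00398784,  0.00031205,  0.00100994,
       -0.00064874]), 'tau': array([ 1.96809902e-03, -4.81723201e+01,  2.99246281e+01,  1.26707825e-02,
       -2.07978974e-04,  6.25632538e-06]), 'tcp_pos': array([ 0.21837558, -0.53145638,  0.23053214]), 'orientation': array([-7.76137093e-04,  9.81074086e-01,  1.93631179e-01, -3.70635585e-05]), 'wrist_force': array([-0.28556625,  0.10063188,  0.05908576]), 'ft_torque': array([-0.04676953,  0.01703337, -0.04221042]), 'grip_force': 0.0, 'finger_gap': 0.08530158333590893}
```

View pics/t0.png

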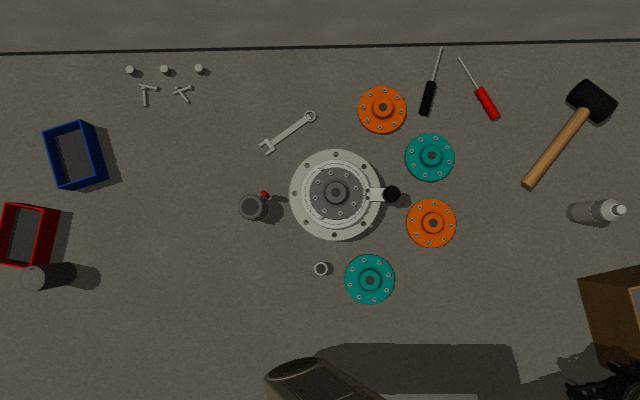

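View pics/s0.png

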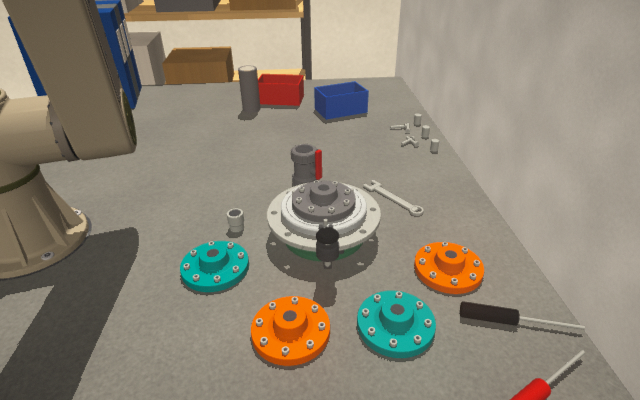

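The top view shows the turntable at about (336,194), the knob at (392,194), the valve at (253,206), the socket at (321,269) and the spanner at (290,132). The side view shows the knob at (327,236). Next I measure the knob and the pivot.

```bash
python3 - <<'E'
from h import *
a=np.load('pics/t0.npz');b=np.load('pics/s0.npz')
def blob(r,box,th):
    x0,y0,x1,y1=box;g=r['pixels'][y0:y1,x0:x1].max(2);m=(g<th).astype(np.uint8)
    n,l,s,c=cv2.connectedComponentsWithStats(m)
    for i in range(1,n):
        if s[i,4]>25: print(s[i]+[x0,y0,0,0,0],c[i]+[x0,y0])
print('top');blob(a,(375,175,410,212),35)
print('side');blob(b,(305,215,350,270),35)
g=cv2.cvtColor(a['pixels'],cv2.COLOR_RGB2GRAY)
# index disc edge: bright contour
m=((g>120)*255).astype(np.uint8);m[:,:285]=0;m[:,400:]=0;m[:145]=0;m[245:]=0
c=max(cv2.findContours(m,cv2.RETR_EXTERNAL,cv2.CHAIN_APPROX_NONE)[0],key=cv2.contourArea)
p=c[:,0];p=p[(p[:,0]<365)]
W=np.array([onz(a,u,v,.06)[:2] for u,v in p])
A=np.c_[2*W,np.ones(len(W))];s=np.linalg.lstsq(A,(W**2).sum(1),rcond=None)[0];print('disc c',s[:2],'r',np.sqrt(s[2]+s[0]**2+s[1]**2))
print(onz(a,392,193,.111),onz(b,327,232,.111), cross(a,(392,193),b,(327,232)))
print(onz(a,253,206,.096),onz(a,321,268,.04),onz(a,290,132,0),onz(a,370,280,.03))
print(a['cam_to_world'].round(3),b['cam_to_world'].round(3))
E
python3 -c "
import cv2,numpy as np
a=cv2.imread('pics/t0.png')[140:250,280:410];b=cv2.imread('pics/s0.png')[170:280,260:390]
cv2.imwrite('pics/c.png',cv2.resize(np.hstack([a,b]),(780,330),interpolation=cv2.INTER_CUBIC))"
```

```text
top
[383 185  18  18 240] [391.17083333 194.0375    ]
side
disc c [ 0.61090549 -0.03080817] r 0.10596541688295161
[ 0.601759   -0.17262883  0.111     ] [ 0.60147399 -0.17228401  0.111     ] (array([ 0.60159222, -0.17258426,  0.11124877]), np.float64(0.00029229534179324267))
[0.57861784 0.15892582 0.096     ] [ 0.42403128 -0.00105781  0.04      ] [0.77787599 0.07329273 0.        ] [ 0.39117956 -0.1229836   0.03      ]
[[-2.000e-02  9.960e-01 -8.500e-02  5.130e-01]
 [-1.000e+00 -2.100e-02 -7.000e-03 -1.000e-03]
 [-8.000e-03  8.500e-02  9.960e-01  1.207e+00]
 [ 0.000e+00  0.000e+00  0.000e+00  1.000e+00]] [[ 0.996  0.053 -0.075  0.548]
 [-0.092  0.548 -0.831 -0.752]
 [-0.003  0.835  0.551  0.573]
 [ 0.     0.     0.     1.   ]]
```

View pics/c.png

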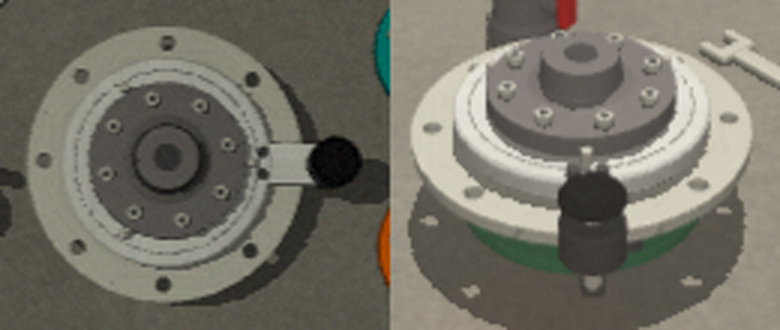

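The crop shows the disc with seven visible holes, evenly spaced around about (335.1,194.4) in the top image. The knob head is at (391.3,194) in the top view and about (327.7,234.5) in the side view. I recompute from these.

```bash
python3 - <<'E'
from h import *
a=np.load('pics/t0.npz');b=np.load('pics/s0.npz')
H=[(168,43),(163,285),(82,76),(250,250),(252,79),(77,247)]
W=np.array([onz(a,280+u/3,140+v/3,.06)[:2] for u,v in H]);c=W.mean(0);print(c,np.linalg.norm(W-c,axis=1))
HS=[(432,128),(474,192),(699,185),(729,118)]
WS=np.array([onz(b,260+(u-390)/3,170+v/3,.06)[:2] for u,v in HS])
for s in(WS,):print('side holes',s.round(4),np.linalg.norm(s-c,axis=1))
print(cross(a,(391.2,194),b,(327.5,234.5)));k=onz(a,391.2,194,.111);k2=onz(b,327.5,234.5,.111);print(k,k2,np.linalg.norm(k[:2]-c),np.linalg.norm(k2[:2]-c))
ang=np.degrees(np.arctan2(*(W-c).T[::-1]));print(ang,np.degrees(np.arctan2(k[1]-c[1],k[0]-c[0])))
E
```

```text
[ 0.60572928 -0.03977594] [0.09998463 0.1005861  0.09992907 0.09986548 0.10029168 0.10063085]
side holes [[ 0.5073 -0.0362]
 [ 0.534  -0.1073]
 [ 0.6751 -0.1138]
 [ 0.707  -0.0439]] [0.09845689 0.09848331 0.1014144  0.10136579]
(array([ 0.60114504, -0.17165034,  0.1049277 ]), np.float64(0.0024716440343685252))
[ 0.59942572 -0.17065888  0.111     ] [ 0.60168284 -0.17908774  0.111     ] 0.13103464229326897 0.13937054878668262
[  -2.63051105  177.57216768   42.47039711 -137.23370023  -47.15533786
  132.49538664] -92.75733592912215
```

{"name": "jog_arm", "arguments": {"rows": [[0.8,0.75,0,0,0,0],[1.55,1.45,0,0,0,0],[2.3,2.15,0,0,0,0],[3.05,2.85,0,0,0,0],[3.8,3.55,0,0,0,0],[4.5,4.2,0,0,0,0],[5.2,4.9,0,0,0,0],[5.9,5.55,0,0,0,0],[6.6,6.2,0,0,0,0],[7.3,6.85,0,0,0,0],[8.0,7.5,0,0,0,0],[8.3,7.8,0,0,0,0]], "jaw": 1, "force": 30}}

```text
clock: 1.1
tcp_pos: [0.553, -0.2165, 0.2307]
orientation: [-0.001, 0.981, 0.195, 0.0]
wrist_force: [-1.4, -0.7, -0.7]
finger_gap: 0.0004
grip_force: 0.0
```

```bash
python3 - <<'E'
from h import *
w=snap('wrist','w0');s=env.get_state();print(s['tcp_pos'],s['joint_pos'],s['wrist_force']);print(proj(w,[.6004,-.1737,.111]),proj(w,[.6063,-.0398,.078]))
E
```

```text
[ 0.55379808 -0.21547522  0.23051601] [-5.07141615e-01  3.51437422e-01  9.81411826e-02  1.31775422e+00
  2.04621115e-03  2.23939881e+00] [1.28976371 0.71961978 0.44421475]
[291.80004292 118.22360869] [152.028281    47.78065946]
```

View pics/w0.png

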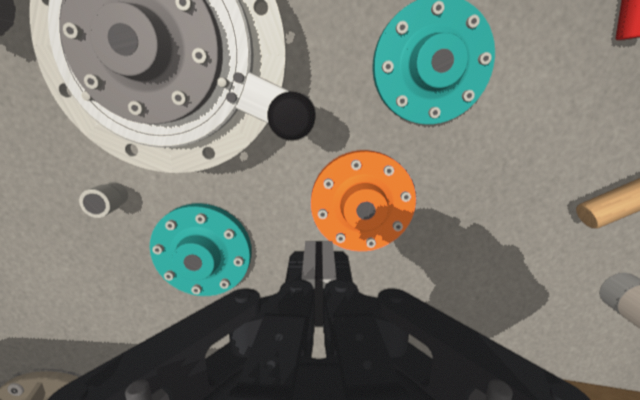

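The wrist view shows the knob at (291.5,116), against a predicted (291.8,118.2), so the estimate agrees within about 1 mm. I move above the knob.

{"name": "jog_arm", "arguments": {"rows": [[0.6,0.55,0,0,0,0],[1.23,1.15,0,0,0,0],[1.23,1.15,-0.9,0,0,0],[1.23,1.15,-1.7,0,0,0],[1.23,1.15,-2.3,0,0,0],[1.23,1.15,-2.3,0,0,0],[1.23,1.15,-2.3,0,0,0],[1.23,1.15,-2.3,0,0,0]]}}

```text
clock: 1.82
tcp_pos: [0.6001, -0.1745, 0.1407]
orientation: [0.0, 0.981, 0.193, 0.001]
wrist_force: [-0.1, -0.2, 1.3]
finger_gap: 0.0
grip_force: 0.0
```

```bash
python3 - <<'E'
from h import *
w=snap('wrist','w1');b=snap('side','s1');w0=np.load('pics/w0.npz')
s=env.get_state();print(s['tcp_pos'],s['wrist_force'],proj(w,[.6004,-.1737,.111]),proj(w,s['tcp_pos']))
def kn(r,p):
    m=(r['pixels'].max(2)<38).astype(np.uint8);n,l,st,c=cv2.connectedComponentsWithStats(m);p=p.round().astype(int);i=l[p[1],p[0]];print(i,st[i],c[i]);return c[i]
p0=kn(w0,proj(w0,[.6004,-.1737,.111]))
print(onz(w0,*p0,.109))
cv2.imwrite('pics/c1.png',np.vstack([w['pixels'][100:400,:][:,:,::-1],b['pixels'][120:320][:,:,::-1]]))
E
```

```text
[ 0.60089101 -0.17483537  0.14170244] [-0.23395369 -1.09216188 -0.17761015] [316.5655903  230.47090648] [318.76855999 254.98646834]
0 [     0      0    640    400 221552] [318.53814454 176.2911145 ]
[ 0.56339489 -0.21264222  0.109     ]
```

View pics/c1.png

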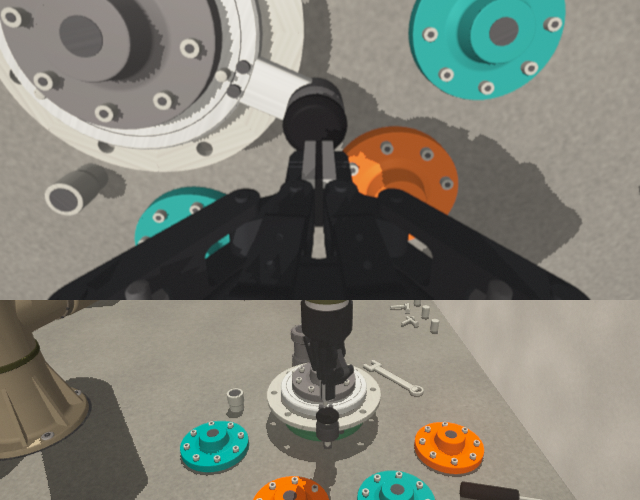

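The fingertips are over the knob. The knob head's centre is at roughly (315.5,222) in the full wrist frame. I do one numeric check of the offset.

```bash
python3 - <<'E'
from h import *
w0=np.load('pics/w0.npz');w1=np.load('pics/w1.npz')
x=w0['pixels'][85:150,255:330].max(2);m=(x<48).astype(np.uint8);n,l,s,c=cv2.connectedComponentsWithStats(m);i=1+s[1:,4].argmax();print(s[i],c[i]+[255,85])
p=c[i]+[255,85];print(onz(w0,*p,.106))
for q in [(315.5,222),(315.5,226)]:print(onz(w1,*q,.108),cross(w0,p,w1,q))
E
```

```text
[  14    7   46   48 1726] [291.27288528 115.6599073 ]
[ 0.60170424 -0.17229618  0.106     ]
[ 0.60407568 -0.17149026  0.108     ] (array([ 0.60146581, -0.17224774,  0.10153363]), np.float64(0.00048608364813164644))
[ 0.60165585 -0.17247586  0.108     ] (array([ 0.60190386, -0.17241334,  0.10857972]), np.float64(6.458714625109062e-05))
```

{"name": "jog_arm", "arguments": {"rows": [[0.02,0.05,-0.3,0,0,0],[0.02,0.05,-0.6,0,0,0],[0.02,0.05,-0.75,0,0,0],[0.02,0.05,-0.85,0,0,0],[0.02,0.05,-0.9,0,0,0],[0.02,0.05,-0.95,0,0,0],[0.02,0.05,-0.95,0,0,0],[0.02,0.05,-0.95,0,0,0]]}}

```text
clock: 2.58
tcp_pos: [0.6017, -0.1725, 0.1039]
orientation: [0.001, 0.981, 0.194, 0.002]
wrist_force: [-0.6, 0.8, 7.1]
finger_gap: -0.0
grip_force: 3.5
```

{"name": "jog_arm", "arguments": {"rows": [[0,0,-0.05,0,0,0],[0,0,-0.1,0,0,0],[0,0,-0.14,0,0,0],[0,0,-0.14,0,0,0],[0,0,-0.14,0,0,0]]}}

```text
clock: 3.0
tcp_pos: [0.6022, -0.1726, 0.099]
orientation: [0.001, 0.981, 0.194, 0.002]
wrist_force: [-1.7, 1.5, 9.0]
finger_gap: 0.0003
grip_force: 4.4
```

{"name": "jog_arm", "arguments": {"rows": [[0,0,-0.03,0,0,0],[0,0,-0.03,0,0,0],[0.05,0,-0.03,0,0,0.14],[0.146,-0.003,-0.03,0,0,0.42],[0.292,0,-0.03,0,0,0.83],[0.438,0.01,-0.03,0,0,1.25],[0.583,0.026,-0.03,0,0,1.67],[0.728,0.049,-0.03,0,0,2.08],[0.871,0.078,-0.03,0,0,2.5],[1.013,0.113,-0.03,0,0,2.92],[1.153,0.154,-0.03,0,0,3.33],[1.153,0.154,-0.03,0,0,3.33]]}}

```text
clock: 4.0
tcp_pos: [0.6498, -0.1655, 0.0988]
orientation: [0.002, 0.932, 0.362, 0.003]
wrist_force: [-0.8, 3.3, 11.4]
finger_gap: -0.0002
grip_force: 6.1
```

```bash
python3 - <<'E'
from h import *
b=snap('side','s2');t=snap('top','t2');s=env.get_state();print(s['tcp_pos'],s['wrist_force'])
f=lambda a:cv2.resize(a[:,:,::-1],None,fx=3,fy=3,interpolation=cv2.INTER_CUBIC)
cv2.imwrite('pics/c2.png',np.hstack([f(b['pixels'][170:290,265:395]),f(t['pixels'][140:260,280:410])]))
E
```

```text
[ 0.64943132 -0.16559676  0.09884963] [ 0.29450761  3.58847578 11.6014206 ]
```

View pics/c2.png

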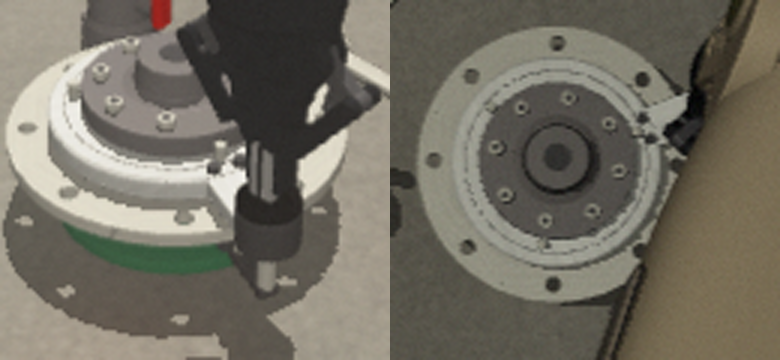

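The knob housing and arm have turned with the fingers by about 20° and the plunger is still held in. I continue with a small inward correction.

{"name": "jog_arm", "arguments": {"rows": [[0.139,0.055,0,0,0,0.42],[0.275,0.115,0,0,0,0.83],[0.408,0.18,0,0,0,1.25],[0.539,0.25,0,0,0,1.67],[0.667,0.325,0,0,0,2.08],[0.792,0.401,0,0,0,2.5],[0.914,0.482,0,0,0,2.92],[1.031,0.569,0,0,0,3.33],[1.123,0.642,0,0,0,3.67],[1.123,0.642,0,0,0,3.67],[1.123,0.642,0,0,0,3.67]]}}

```text
clock: 5.02
tcp_pos: [0.6941, -0.14, 0.0989]
orientation: [0.002, 0.846, 0.533, 0.003]
wrist_force: [0.3, 1.3, 11.2]
finger_gap: 0.0001
grip_force: 5.4
```

```bash
python3 - <<'E'
from h import *
b=snap('side','s3');t=snap('top','t3');w=snap('wrist','w3');s=env.get_state();print(s['tcp_pos'],s['wrist_force'])
for p in([.602,-.1726],s['tcp_pos'][:2]):
    d=np.array(p)-[.606,-.0395];print(np.degrees(np.arctan2(d[1],d[0])),np.linalg.norm(d))
f=lambda a:cv2.resize(a[:,:,::-1],None,fx=3,fy=3,interpolation=cv2.INTER_CUBIC)
cv2.imwrite('pics/c3.png',np.hstack([f(b['pixels'][170:290,265:395]),f(t['pixels'][140:260,280:410])]))
E
```

```text
[ 0.6939287  -0.14015514  0.09891113] [-1.432301    1.85569483 11.0176113 ]
-91.72136858907643 0.1331600916190733
-48.860711980669016 0.13365221170386302
```

View pics/c3.png

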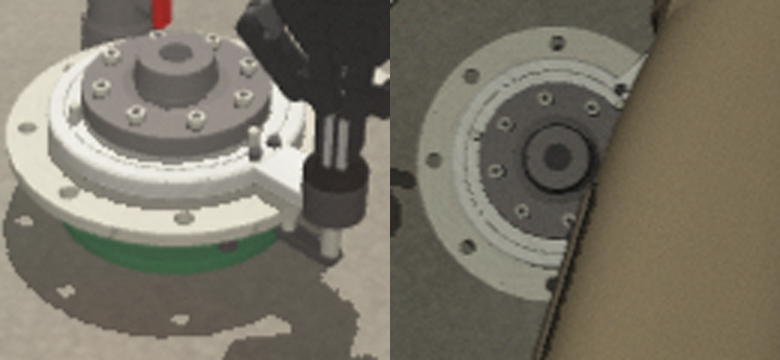

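The table is about 42.2° round by the screw pattern and 42.9° by the TCP. I finish with about 2.4° more, then release straight up.

{"name": "jog_arm", "arguments": {"rows": [[0.05,0.045,0,0,0,0.2],[0.1,0.092,0,0,0,0.4],[0.1,0.092,0,0,0,0.4],[0.1,0.092,0,0,0,0.4],[0.1,0.092,0.1,0,0,0.4],[0.1,0.092,0.2,0,0,0.4],[0.1,0.092,0.3,0,0,0.4],[0.1,0.092,0.45,0,0,0.4],[0.1,0.092,0.7,0,0,0.4],[0.1,0.092,0.7,0,0,0.4]]}}

```text
clock: 6.0
tcp_pos: [0.6965, -0.1368, 0.1253]
orientation: [0.001, 0.835, 0.55, 0.001]
wrist_force: [0.9, 0.2, 1.0]
finger_gap: 0.0
grip_force: 0.0
```

```bash
python3 - <<'E'
from h import *
b=snap('side','s4');t=snap('top','t4');s=env.get_state();print(s['tcp_pos'],s['wrist_force'])
f=lambda a:cv2.resize(a[:,:,::-1],None,fx=3,fy=3,interpolation=cv2.INTER_CUBIC)
cv2.imwrite('pics/c4.png',np.hstack([f(b['pixels'][170:290,265:395]),f(t['pixels'][140:260,280:410])]))
E
```

```text
[ 0.69584965 -0.13661326  0.12318609] [ 0.27668494 -0.55911856 -1.03220947]
```

View pics/c4.png

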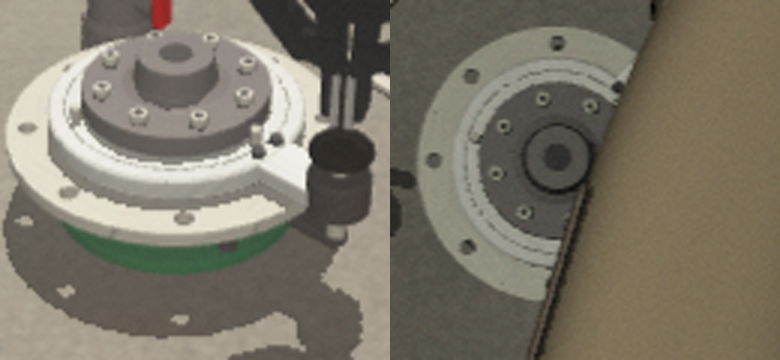

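The knob appears to have sprung out, with the head lifted above the housing and the screws back on the original pattern. I retract and verify with a clear view.

{"name": "jog_arm", "arguments": {"rows": [[0,0,0.6,0,0,0],[0,0,1.4,0,0,0],[0,0,2.2,0,0,0],[-0.3,-0.6,2.5,0,0,0],[-0.8,-1.3,2.5,0,0,0],[-1.4,-2.0,2.5,0,0,0],[-2.0,-2.7,2.5,0,0,0],[-2.6,-3.4,2.5,0,0,0],[-3.2,-4.1,2.5,0,0,0],[-3.8,-4.8,2.5,0,0,0],[-4.4,-5.5,2.5,0,0,0],[-4.4,-5.5,2.5,0,0,0]]}}

```text
clock: 7.1
tcp_pos: [0.5152, -0.3612, 0.2218]
orientation: [-0.0, 0.837, 0.547, -0.001]
wrist_force: [1.1, 0.3, -0.4]
finger_gap: -0.0002
grip_force: 0.0
```

```bash
python3 - <<'E'
from h import *
b=snap('side','s5');t=snap('top','t5');s=env.get_state();print(s['tcp_pos'],s['wrist_force'],s['clock'])
for z in(.111,.1015):
    k=[.606+.134*np.cos(np.radians(-47.4)),-.0395+.134*np.sin(np.radians(-47.4)),z];print(z,'expect top',proj(t,k),'side',proj(b,k))
    k=[.6018,-.1730,z];print('   initial',proj(t,k),proj(b,k))
f=lambda a:cv2.resize(a[:,:,::-1],None,fx=3,fy=3,interpolation=cv2.INTER_CUBIC)
cv2.imwrite('pics/c5.png',np.hstack([f(b['pixels'][170:290,265:395]),f(t['pixels'][140:260,280:410])]))
E
```

```text
[ 0.518223   -0.35750407  0.22192052] [0.85162065 0.31416981 0.07725503] 7.2
0.111 expect top [376.16289257 153.61813161] side [378.47833495 216.89757353]
   initial [392.15643674 192.97948872] [327.23063909 232.25060885]
0.1015 expect top [375.68693719 154.28466093] side [378.14352224 221.16797349]
   initial [391.54021821 193.31464415] [327.2396032  236.62045084]
```

View pics/c5.png

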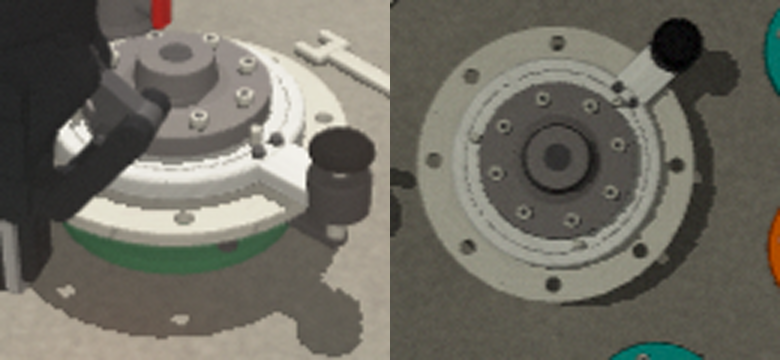

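The top view puts the knob at (375.4,155), which is the next hole. In the side view the head top stands about 95 px (in the enlarged crop) above the housing bottom, against about 69 px when pressed, so it is out and locked. The screws match the original 45° pattern and the bonnet is centred.

```bash
python3 -c "
from workcell import env
print(env.hand_in())"
```

```text
the job is handed in; nothing more can be done
None
```

I turned the table one hole (45°) anticlockwise. The last pictures show the knob sprung out at the next hole and the bonnet still centred. I have handed the job in, and no verdict came back.

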